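# Close the food-scrap caddy and lift it by its handle

### The job

Close the green food-scrap caddy: press its loose lid down until it clicks in and its edge sits flat on the rim all round. Then swing the lying carrying handle upright, lift the caddy by the handle's wooden grip about 10 cm off the table without tipping it or disturbing the other things, and finish while still holding it there, level and steady in the air.

Things in the scene. Friction and masses are not known exactly. Their poses are not given: they have to be found in the camera images.
- caddy: the food-scrap caddy: round sage-green steel pail standing loose on the table, 92 mm high, 94 mm wide at the foot, 120 mm over its steel rim, 0.6 to 0.95 kg with lid and handle. Origin: centre of its underside; z up. The handle's hinge axis runs along the pail's y; at the start the handle lies out level on the pail's -x side.
- caddy_rim (a point): centre of the caddy's mouth, in the plane of its rim (92 mm above the underside). Four small sprung catches inside the rim hold the lid up about 8 mm too high at first; a straight push of about 10 N on the lid's knob snaps the lid past them. Axes as the caddy's.
- lid_top (a point): centre of the flat top of the wooden knob (32 mm wide, 12 mm high) in the middle of the round green lid (120 mm wide, edge 4 mm thick); z up from the lid. It lies 16 mm above the underside of the lid's edge: 24 mm above caddy_rim at the start, 16 mm when the lid is fully home with its edge on the rim.
- caddy_hinge (a point): middle of the handle's hinge axis, inside the pail, 80 mm above its underside; y along the axis. The hinge pins are 64 mm either side.
- bail (a joint): angle of the wire carrying handle about the hinge axis, rad: 0 = lying out level on its stops (as it starts) on the caddy's -x side, 1.57 = upright over the lid, 3.14 = lying on the other side. It swings freely and falls if let go.
- grip_center (a point): centre of the handle's wooden grip: round bar 22 mm thick, 80 mm long, parallel to the hinge axis, 125 mm from it; turns freely on its wire, so fingers holding it can keep pointing down as the handle swings. Lying: 80 mm above the table, 54 mm free between bar and rim. Upright: 205 mm above the caddy's underside.
There are look-alikes about, which are no part of the job. What is shaped like the part that bears lid_top but blue is not meant.

How it is judged:
By the outcome, as a careful person would: the job done as asked, in the order asked, and still so for the second after the job is handed in, while the arm keeps its last pose, push and grip.
It also fails if it takes over 58 s, if anything falls off the work surface, if the arm or the gripper's body presses on something with over 40 N, if the wrist force passes 120 N, or if a joint passes its speed limit or range.

### The arm

A 6-joint arm with a two-finger parallel gripper is mounted at the origin on the work surface; the furniture and walls round the work are solid. World frame = base frame: x ahead of the robot, y to its left, z up, the work surface at z = 0. Lengths are in m, angles in rad, forces in N, time in s.
With the tool pointing down it reaches from about 0.25 to 0.8 m from the base axis. Payload 8.5 kg.
Tool frame: the origin (TCP) lies midway between the tips of the shut fingers; the grasp point (between the pads) lies behind it (env.grasp_offset is the z of the grasp point in the tool frame, in m); z points along the fingers, y is the line along which they close (so a half turn about z gives the same grasp; the last joint's range is limited). The gripper opens to 85 mm and grips with 20 to 120 N. Pads are 22 mm wide; open, the fingers measure 114 mm over their backs; the gripper's body (76 mm by 85 mm) begins 54 mm behind the grasp point. The pads swing forward as they close: fully open they stand 13 mm farther back than shut.
Start: joints at [1.303, 0.238, -0.013, 1.319, 0, 1.571], TCP at [0.139, 0.506, 0.231] pointing down, gripper open.
Joint ranges: [-2.66, 2.66], [-1.03, 1.9], [-1.14, 1.46], [-1.82, 2.27], [-1.45, 1.34], [-3.14, 3.14]. Speed limits (rad/s): [2.22, 2.22, 2.79, 3.14, 3.14, 3.14].

### API

Orientations are given as a rotation vector (axis times angle).
In Python, from cell import env gives the robot as it stands.
- The arm moves only by the shell command python3 -m handwheel 'ROWS' [OPENING] [FORCE]. ROWS is JSON, a list of rows, each a list of 6 numbers: the shift along the tool's x, y, z scaled (see below), then the turn, a rotation vector about the tool's x, y, z scaled (see below). In form: [[dx, dy, dz, rx, ry, rz], ...]. A call has 1 to 8 rows; each row shifts and turns the commanded pose from where the row before left it, along the tool's axes as they then stand; what a row does not reach is not made up. The controller multiplies each number of a shift by 15 cm and each number of a turn by pi/2 rad. A row lasts 1/8 s, in which the tool goes at most 62.5 mm and 10.7 degrees, less where a joint would pass 70% of its speed; a pose out of reach is approached as far as the arm can. A call with a number of a shift or a turn outside -1 to 1 is refused whole. A call with a gripper value outside its range is refused whole. OPENING is the opening in per cent of the stroke, from 0 (shut) to 100 (fully open), set as the call begins (- or left out, the last holds). The fingers move at their own pace and stop on an object; FORCE is the grip in N (left out, the last holds). Time passes only in rows, so rows that do not move let the fingers close. It gives the time, the measured TCP pose, the force, the opening and the grip force at its end, in the units of the state.
- env.sense(): the state, without advancing time (a new reading comes with each control period).
- env.get_image(name): name is "side" or "top"; returns the picture (400x640x3 uint8, blue, green, red); there is no depth.
- env.get_calibration(name): a dict with "mtx" (3x3 intrinsics, pixels), "xyz" and "rotation" of the camera in the world. Camera axes: x right, y up, looking along -z (the intrinsics and any distortion apply to the point x, -y, -z); pixel columns grow to the right and rows downward; lengths in m; the calibration is good to about 2 mm. A picture is of the moment at which its call begins. get_calibration takes no time and is no camera call.
- env.sign_off(): hands the job in; it is judged then, once.
The state is a dict: "t": time; "joint_pos": joint angles; "joint_vel": joint speeds; "joint_efforts": joint torques, N m; "ee_pos": TCP position; "eef_rot": TCP orientation; "contact_force": force on the tool from outside, world axes, zero at the start; "torque": the same for the moment, N m; "grip_width": opening from 0.0 (shut) to 1.0 (fully open); "finger_force": force on a finger pad.
Only numpy, scipy, OpenCV 4.12 (cv2) and the standard library are available. Lean on these libraries where they do the work, as an engineer would, in place of code of your own. Each camera call takes 0.05 s, during which the arm holds its last target. There are 200 camera calls.

## Working session

There is one attempt and no reset: what is moved stays moved. The work goes in short steps, Python scripts to look and compute and a shell command to move; the robot and the scene stay as the last step left them, time stands still between calls to the robot, and variables do not carry over. Pictures are saved under pics/ and viewed, at most 10 in all, crops included, and the job is handed in when it is done.

```bash
mkdir -p pics; ls; python3 - <<'E'
from cell import env
import cv2,numpy as np
for n in("side","top"):
    cv2.imwrite(f"pics/{n}0.png",env.get_image(n)); c=env.get_calibration(n); print(n,c)
s=env.sense();print(s, env.grasp_offset)
E
```

```text
pics
side {'mtx': array([[515.55862374,   0.        , 318.45462578],
       [  0.        , 515.55862374, 199.42216328],
       [  0.        ,   0.        ,   1.        ]]), 'xyz': array([0.30810496, 0.54750249, 0.63349806]), 'rotation': array([ 0.20420544, -1.25478667, -2.54979375])}
top {'mtx': array([[469.48899063,   0.        , 312.3691981 ],
       [  0.        , 469.48899063, 205.37738334],
       [  0.        ,   0.        ,   1.        ]]), 'xyz': array([ 0.45916767, -0.12712281,  0.93598647]), 'rotation': array([ 0.01200713, -0.07068754, -1.59282672])}
{'t': 0.1, 'joint_pos': array([ 1.30299118e+00,  2.38701247e-01, -1.41642144e-02,  1.31924162e+00,
        5.44509616e-06,  1.57080822e+00]), 'joint_vel': array([ 0.00123461, -0.00047718,  0.0019936 , -0.0011658 , -0.00059421,
        0.00101437]), 'joint_efforts': array([-5.70863704e-04, -5.39720643e+01,  3.47001922e+01,  1.34534121e-02,
       -1.48193303e-04,  6.81716710e-07]), 'ee_pos': array([0.13881819, 0.50590978, 0.23075442]), 'eef_rot': array([-4.19405723e-01, -3.11328858e+00,  2.03924799e-03]), 'contact_force': array([0.53966987, 0.5549039 , 0.04446386]), 'torque': array([-0.0187992 , -0.01714515, -0.06721467]), 'finger_force': 0.0, 'grip_width': 1.000190301559574} -0.0187
```

View pics/side0.png

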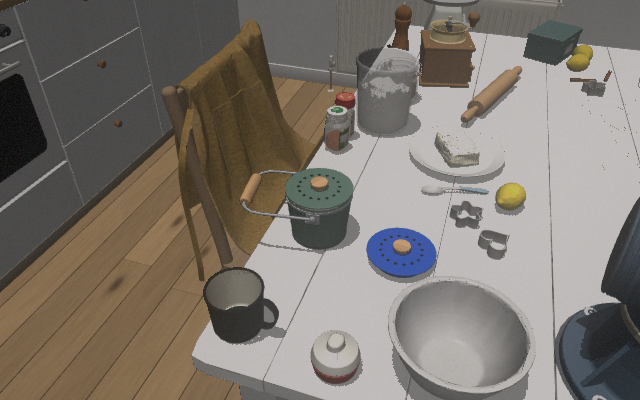

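View pics/top0.png

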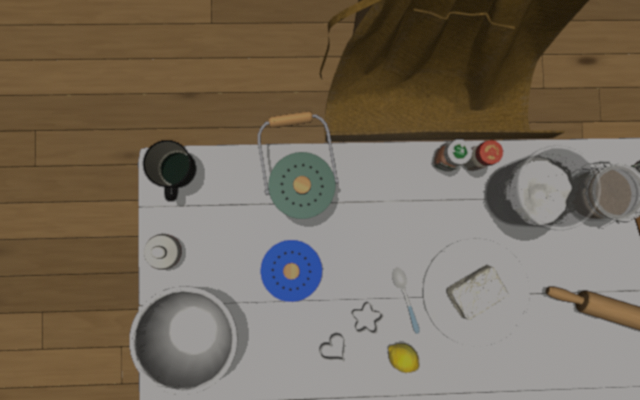

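The candidates are the green lid on the pail (knob at side (319,183), top (302,185)) and the blue lid flat on the table (side (402,247), top (291,271)). The green one with the wire handle and wooden grip (side (251,189), top (291,119)) is meant. I'll measure it and confirm with a crop.

```bash
cat > h.py <<'E'
from cell import env
import cv2,numpy as np
from scipy.spatial.transform import Rotation as R
def ray(n,uv):
    c=env.get_calibration(n);K=c["mtx"]
    d=np.array([(uv[0]-K[0,2])/K[0,0],-(uv[1]-K[1,2])/K[1,1],-1.])
    d=R.from_rotvec(c["rotation"]).apply(d);return c["xyz"],d/np.linalg.norm(d)
def tri(a,b):
    (p,u),(q,v)=ray("side",a),ray("top",b)
    s=np.linalg.lstsq(np.c_[u,-v],q-p,rcond=None)[0];A=p+s[0]*u;B=q+s[1]*v
    return (A+B)/2,np.linalg.norm(A-B)
def plane(n,uv,z):
    p,d=ray(n,uv);return p+d*(z-p[2])/d[2]
def blob(im,near,box,lo,hi):
    hsv=cv2.cvtColor(im,cv2.COLOR_BGR2HSV);m=cv2.inRange(hsv,np.array(lo),np.array(hi))
    w=np.zeros_like(m);x,y=near;w[max(y-box,0):y+box,max(x-box,0):x+box]=255;m&=w
    n,l,st,ce=cv2.connectedComponentsWithStats(m);k=1+np.argmax(st[1:,4])
    c=max(cv2.findContours((l==k).astype(np.uint8),0,1)[0],key=cv2.contourArea)
    return ce[k],st[k],c
WOOD=((8,90,90),(22,255,255));GREEN=((40,25,25),(95,160,160))
E
python3 - <<'E'
from h import *
S,T=[cv2.imread(f"pics/{n}0.png") for n in("side","top")]
ks,kt=blob(S,(319,183),15,*WOOD),blob(T,(302,185),14,*WOOD)
gs,gt=blob(S,(251,189),22,*WOOD),blob(T,(291,119),26,*WOOD)
for n,a,b in(("knob",ks,kt),("grip",gs,gt)):
    print(n,a[0],a[1],b[0],b[1],tri(a[0],b[0]))
for nm,g in(("side",gs),("top",gt)):
    r=cv2.minAreaRect(g[2]);bp=cv2.boxPoints(r);print(nm,r)
    e=[(bp[i]+bp[(i+1)%4])/2 for i in range(4)];L=[np.linalg.norm(bp[i]-bp[(i+1)%4]) for i in range(4)];o=np.argsort(L)[:2]
    p=[plane(nm,e[i],.08) for i in o];print(p,np.linalg.norm(p[0]-p[1]))
# green lid outline
gl=blob(T,(302,185),45,*GREEN);print("lid top",cv2.fitEllipse(gl[2]),[plane("top",cv2.fitEllipse(gl[2])[0],z) for z in(.1,)])
gl=blob(S,(319,188),38,*GREEN);print(gl[1])
cv2.imwrite("pics/c0.png",np.hstack([cv2.resize(S[150:260,225:365],None,fx=2.8,fy=2.8,interpolation=2),cv2.resize(T[95:205+20,235:365+10],(392,308),interpolation=2)]))
E
```

```text
knob [318.57594937 182.03797468] [310 177  18  12 158] [301.65665236 184.42918455] [294 176  17  18 233] (array([ 0.53935007, -0.14034596,  0.11249397]), np.float64(0.00014942275828082216))
grip [255.67630058 192.52105698] [ 232  167   41   44 1211] [290.3875152 117.1913255] [ 265   93   52   51 2467] (array([ 0.66199442, -0.12491385,  0.07295703]), np.float64(0.014257127088778321))
side ((252.0, 188.5), (43.0, 40.0), 90.0)
[array([ 0.69018334, -0.18900889,  0.08      ]), array([ 0.63544675, -0.06879109,  0.08      ])] 0.1320924360509378
top ((290.5, 118.0), (50.0, 51.0), 90.0)
[array([ 0.66510162, -0.1700683 ,  0.08      ]), array([ 0.66648665, -0.0762302 ,  0.08      ])] 0.09384832108276928
lid top ((301.5088195800781, 185.21705627441406), (65.41338348388672, 65.8088150024414), 101.86074829101562) [array([ 0.53923277, -0.1402316 ,  0.1       ])]
[ 285  168   68   41 1953]
```

View pics/c0.png

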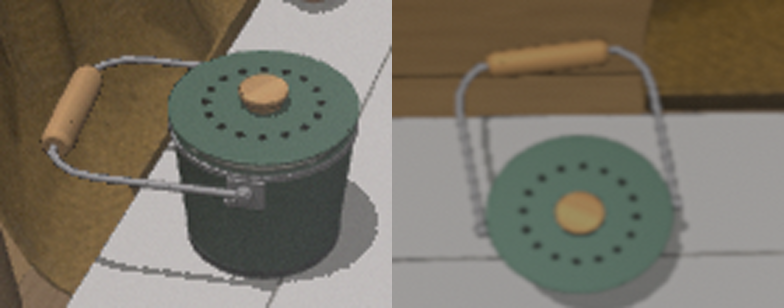

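The crop shows the green lid sitting high on the pail, with the lying wire handle and wooden grip. It is the right one. The grip mask leaked into the wood floor, so I'll tighten it.

```bash
python3 - <<'E'
from h import *
S,T=[cv2.imread(f"pics/{n}0.png") for n in("side","top")]
for v in (140,160):
  W=((8,90,v),(22,255,255))
  gs,gt=blob(S,(251,189),25,*W),blob(T,(291,119),28,*W)
  print(gs[1],gt[1],tri(gs[0],gt[0]))
  for nm,g in(("side",gs),("top",gt)):
    bp=cv2.boxPoints(cv2.minAreaRect(g[2]))
    L=[np.linalg.norm(bp[i]-bp[(i+1)%4]) for i in range(4)];o=np.argsort(L)[:2]
    p=[plane(nm,(bp[i]+bp[(i+1)%4])/2,.08)for i in o];d=p[0]-p[1];print(nm,p,np.linalg.norm(d),np.degrees(np.arctan2(d[1],d[0])))
g=tri(gs[0],gt[0])[0];k=np.array([.5393,-.1402]);d=g[:2]-k;print("handle dir",np.degrees(np.arctan2(d[1],d[0])),np.linalg.norm(d))
s=env.sense();print(R.from_rotvec(s["eef_rot"]).as_matrix().round(4))
E
```

```text
[240 174  20  26 214] [270 113  41  11 250] (array([ 0.66408001, -0.12194375,  0.0868756 ]), np.float64(0.0010895299695868265))
side [array([ 0.67454648, -0.17283706,  0.08      ]), array([ 0.66168734, -0.08825696,  0.08      ])] 0.08555203435636233 -81.35523288001541
top [array([ 0.67115847, -0.15934842,  0.08      ]), array([ 0.66152334, -0.08493888,  0.08      ])] 0.07503076605728264 -82.62195135252445Traceback (most recent call last):
  File "<stdin>", line 5, in <module>
  File "h.py", line 17, in blob
    n,l,st,ce=cv2.connectedComponentsWithStats(m);k=1+np.argmax(st[1:,4])
                                                      ~~~~~~~~~^^^^^^^^^^
    return _wrapfunc(a, 'argmax', axis=axis, out=out, **kwds)
    return bound(*args, **kwds)
ValueError: attempt to get argmax of an empty sequence
```

Measured: pail axis (0.539, -0.140), knob at about 0.114 (0.116 expected). The grip is near (0.664, -0.122), z≈0.08, 0.126 from the axis, with the handle pointing along +8.3°. All of it agrees with the sizes given. First I turn the tool so it closes along the handle direction (66.4° about tool z) and shut the fingers.

```bash
python3 -m handwheel '[[0,0,0,0,0,0.105],[0,0,0,0,0,0.105],[0,0,0,0,0,0.105],[0,0,0,0,0,0.105],[0,0,0,0,0,0.105],[0,0,0,0,0,0.105],[0,0,0,0,0,0.108],[0,0,0,0,0,0]]' 0 40; python3 -c "
from h import *
s=env.sense();print(s['joint_pos'],s['grip_width']);print(R.from_rotvec(s['eef_rot']).as_matrix().round(3))
c=env.get_calibration('top')
for uv in((172,92),(205,180),(225,255),(197,270)):
  for z in(-.3,-.1,0.,.1,.2,.3):
    p=plane('side',uv,z);q=R.from_rotvec(c['rotation']).inv().apply(p-c['xyz']);q=q/-q[2];print(uv,p.round(2),(c['mtx']@[q[0],-q[1],1]).round(0)[:2])
"
```

```text
t: 1.1
ee_pos: [0.1389, 0.5061, 0.231]
eef_rot: [2.055, 2.376, -0.001]
contact_force: [0.5, 0.9, 0.3]
grip_width: 0.0
finger_force: 0.0
[ 1.30300943e+00  2.38498868e-01 -1.38643874e-02  1.31916798e+00
  1.04995824e-05  2.72892192e+00] 0.00038390558599559057
[[-0.144  0.99  -0.   ]
 [ 0.99   0.144 -0.001]
 [-0.001 -0.    -1.   ]]
(172, 92) [ 1.49 -1.09 -0.3 ] [ 628. -143.]
(172, 92) [ 1.23 -0.74 -0.1 ] [ 549. -108.]
(172, 92) [ 1.11 -0.56  0.  ] [496. -84.]
(172, 92) [ 0.98 -0.39  0.1 ] [429. -55.]
(172, 92) [ 0.86 -0.21  0.2 ] [342. -17.]
(172, 92) [ 0.73 -0.04  0.3 ] [225.  35.]
(205, 180) [ 1.06 -0.58 -0.3 ] [457.   6.]
(205, 180) [ 0.9  -0.34 -0.1 ] [385.  34.]
(205, 180) [ 0.82 -0.22  0.  ] [336.  52.]
(205, 180) [ 0.74 -0.1   0.1 ] [275.  76.]
(205, 180) [0.66 0.02 0.2 ] [197. 106.]
(205, 180) [0.58 0.14 0.3 ] [ 91. 147.]
(225, 255) [ 0.85 -0.3  -0.3 ] [356.  83.]
(225, 255) [ 0.73 -0.12 -0.1 ] [288. 108.]
(225, 255) [ 0.68 -0.03  0.  ] [243. 124.]
(225, 255) [0.62 0.06 0.1 ] [186. 144.]
(225, 255) [0.56 0.15 0.2 ] [112. 170.]
(225, 255) [0.5  0.25 0.3 ] [ 14. 205.]
(197, 270) [ 0.89 -0.23 -0.3 ] [329.  68.]
(197, 270) [ 0.77 -0.06 -0.1 ] [262.  93.]
(197, 270) [0.7  0.02 0.  ] [218. 110.]
(197, 270) [0.64 0.1  0.1 ] [162. 131.]
(197, 270) [0.58 0.19 0.2 ] [ 90. 158.]
(197, 270) [0.52 0.27 0.3 ] [ -6. 194.]
```

The chair's post is about (0.82, -0.22), well clear of the grip. Next I move over the knob.

```bash
M='x'; python3 -m handwheel '[[-0.29,0.126,0,0,0,0],[-0.29,0.126,0,0,0,0],[-0.29,0.126,0,0,0,0],[-0.29,0.126,0,0,0,0],[-0.29,0.126,0,0,0,0],[-0.29,0.126,0,0,0,0],[-0.29,0.126,0,0,0,0],[-0.29,0.126,0,0,0,0]]' && python3 -m handwheel '[[-0.29,0.126,0,0,0,0],[-0.29,0.126,0,0,0,0],[-0.29,0.126,0,0,0,0],[-0.29,0.126,0,0,0,0],[-0.29,0.126,0,0,0,0],[-0.29,0.126,0,0,0,0],[-0.29,0.126,0,0,0,0],[0,0,0,0,0,0]]'; python3 -c "
from h import *
s=env.sense();d=np.array([.5393,-.1402,.14])-s['ee_pos'];print(s['joint_pos'],R.from_rotvec(s['eef_rot']).inv().apply(d)/.15)"
```

```text
t: 2.1
ee_pos: [0.3389, 0.1821, 0.2314]
eef_rot: [2.05, 2.38, 0.0]
contact_force: [0.2, 1.0, -0.3]
grip_width: 0.002
finger_force: 0.0
t: 3.1
ee_pos: [0.5141, -0.1013, 0.2305]
eef_rot: [-2.055, -2.376, 0.001]
contact_force: [0.4, 0.5, -0.2]
grip_width: 0.001
finger_force: 0.0
[-1.94320517e-01  2.37130737e-01 -1.69879289e-02  1.31720610e+00
 -4.51693337e-04  1.23155394e+00] [-0.28060211  0.12918456  0.60316978]
```

```bash
python3 -m handwheel '[[-0.281,0.129,0,0,0,0],[0,0,0.2,0,0,0],[0,0,0.2,0,0,0],[0,0,0.17,0,0,0],[0,0,0,0,0,0]]'; python3 -c "
from h import *
S=env.get_image('side');T=env.get_image('top')
cv2.imwrite('pics/c1.png',np.hstack([cv2.resize(S[100:230,245:385],None,fx=2.8,fy=2.8),cv2.resize(T[115:245,235:375],None,fx=2.8,fy=2.8)]))"
```

```text
t: 3.72
ee_pos: [0.5365, -0.1369, 0.1443]
eef_rot: [-2.05, -2.376, 0.003]
contact_force: [1.3, -0.3, 0.6]
grip_width: -0.001
finger_force: 0.0
```

View pics/c1.png

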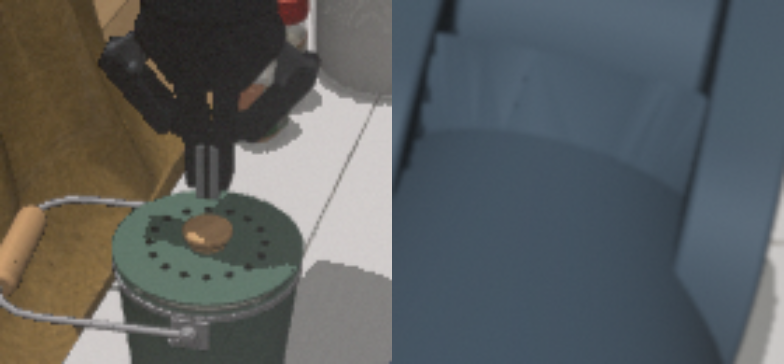

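The side view shows the shut fingertips (crop (207,195)) right over the knob (crop (208,230)). The top camera is blocked by the arm. I correct by 4 mm and press down in small steps.

```bash
python3 -m handwheel '[[-0.024,0.015,0.06,0,0,0],[0,0,0.06,0,0,0],[0,0,0.04,0,0,0],[0,0,0.02,0,0,0],[0,0,0,0,0,0]]'; python3 -m handwheel '[[0,0,0.015,0,0,0],[0,0,0.01,0,0,0],[0,0,0.01,0,0,0]]'
```

```text
t: 4.45
ee_pos: [0.5408, -0.1411, 0.1186]
eef_rot: [-2.056, -2.375, 0.0]
contact_force: [-0.2, 1.0, 0.3]
grip_width: 0.0
finger_force: 0.0
t: 4.82
ee_pos: [0.5413, -0.1412, 0.1144]
eef_rot: [2.055, 2.374, 0.001]
contact_force: [-2.1, 0.6, 10.4]
grip_width: -0.0
finger_force: 5.4
```

```bash
python3 -m handwheel '[[0,0,0.01,0,0,0],[0,0,0.01,0,0,0]]'; python3 -m handwheel '[[0,0,0.01,0,0,0],[0,0,0.01,0,0,0]]';python3 -m handwheel '[[0,0,0.01,0,0,0],[0,0,0,0,0,0]]'
```

```text
t: 5.08
ee_pos: [0.542, -0.1412, 0.1116]
eef_rot: [2.055, 2.374, 0.002]
contact_force: [0.7, 0.7, 1.2]
grip_width: -0.0
finger_force: 1.1
t: 5.32
ee_pos: [0.5409, -0.1411, 0.108]
eef_rot: [2.056, 2.375, 0.0]
contact_force: [-5.7, 0.8, 19.8]
grip_width: -0.005
finger_force: 9.8
t: 5.58
ee_pos: [0.5409, -0.1411, 0.108]
eef_rot: [2.055, 2.374, 0.001]
contact_force: [-6.2, 1.4, 22.9]
grip_width: -0.003
finger_force: 11.4
```

It clicked: the force fell to 1 N and then built to 23 N at z=0.108, the home height. I back off, open, go above the grip and check.

```bash
python3 -m handwheel '[[0,0,-0.1,0,0,0],[0,0,-0.26,0,0,0],[0,0,-0.26,0,0,0],[0,0.28,0,0,0,0],[0,0.28,0,0,0,0],[0,0.27,0,0,0,0],[0,0,0,0,0,0]]' 65 40; python3 -c "
from h import *
S=env.get_image('side');T=env.get_image('top')
k=blob(S,(319,186),15,*WOOD);print(k[0],[plane('side',k[0],z) for z in(.102,)])
g=blob(S,(251,189),25,(8,90,140),(22,255,255));print(g[0],g[1])
cv2.imwrite('pics/c2.png',np.hstack([cv2.resize(S[90:260,205:365],None,fx=3,fy=3,interpolation=2),cv2.resize(T[95:265,255:355],None,fx=3,fy=3)]))"
```

```text
t: 6.45
ee_pos: [0.6658, -0.1226, 0.1974]
eef_rot: [-2.054, -2.375, 0.001]
contact_force: [-0.6, 0.7, 0.3]
grip_width: 0.651
finger_force: 0.0
[318.71710526 185.15789474] [array([ 0.5407029 , -0.14541361,  0.102     ])]
[247.32624113 191.53900709] [240 183  15  18 141]
```

View pics/c2.png

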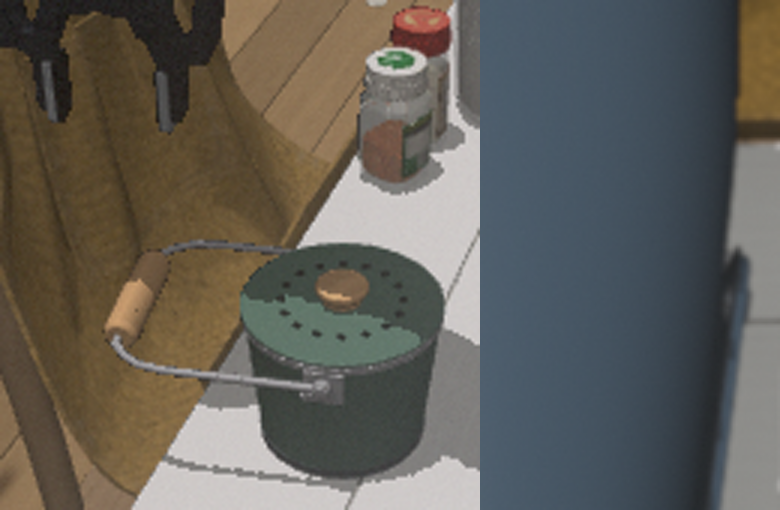

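The lid has dropped onto the rim and its edge looks flush all round. The grip at side (251,189) hasn't moved. I descend around the bar, still open, then close.

```bash
python3 -m handwheel '[[0,-0.012,0.2,0,0,0],[0,0,0.25,0,0,0],[0,0,0.25,0,0,0],[0,0,0.21,0,0,0],[0,0,0,0,0,0]]'; python3 -c "
from h import *
S=env.get_image('side')
cv2.imwrite('pics/c3.png',cv2.resize(S[90:260,205:365],None,fx=3,fy=3,interpolation=2))"
```

```text
t: 7.18
ee_pos: [0.6595, -0.1235, 0.0608]
eef_rot: [-2.054, -2.372, 0.004]
contact_force: [0.3, -0.2, 0.2]
grip_width: 0.655
finger_force: 0.0
```

View pics/c3.png

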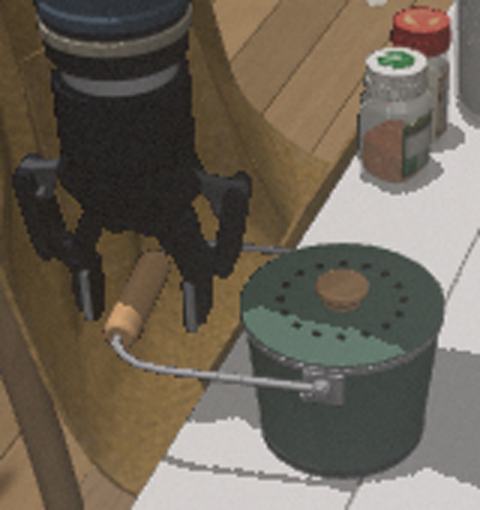

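The two fingers straddle the bar: finger tips at crop (90,310) and (195,325), bar centre at (137,297). I close gently first.

```bash
python3 -m handwheel '[[0,0,0,0,0,0],[0,0,0,0,0,0]]'; python3 -m handwheel '[[0,0,0,0,0,0],[0,0,0,0,0,0],[0,0,0,0,0,0],[0,0,0,0,0,0]]' 15 20
```

```text
t: 7.48
ee_pos: [0.6631, -0.1237, 0.0644]
eef_rot: [2.055, 2.373, 0.002]
contact_force: [0.7, -0.2, 0.0]
grip_width: 0.65
finger_force: 0.0
t: 7.98
ee_pos: [0.6627, -0.1235, 0.063]
eef_rot: [2.056, 2.375, 0.001]
contact_force: [0.3, 0.2, 3.6]
grip_width: 0.247
finger_force: 21.3
```

Gripped: 0.247 × 85 = 21 mm, which matches the 22 mm bar. I grip harder and start the arc (radius 125 mm).

```bash
python3 -m handwheel '[[0,0,0,0,0,0],[0,0,0,0,0,0]]' 10 60; python3 -m handwheel '[[0,-0.004,-0.082,0,0,0],[0,-0.012,-0.081,0,0,0],[0,-0.020,-0.079,0,0,0],[0,-0.028,-0.077,0,0,0],[0,0,0,0,0,0]]'
```

```text
t: 8.22
ee_pos: [0.6628, -0.1235, 0.0629]
eef_rot: [2.056, 2.375, 0.001]
contact_force: [2.2, 1.4, 4.1]
grip_width: 0.236
finger_force: 58.5
t: 8.85
ee_pos: [0.6528, -0.125, 0.1118]
eef_rot: [2.056, 2.374, 0.001]
contact_force: [3.5, 1.6, 0.4]
grip_width: 0.233
finger_force: 58.9
```

```bash
python3 -m handwheel '[[0,-0.035,-0.074,0,0,0],[0,-0.042,-0.070,0,0,0],[0,-0.049,-0.066,0,0,0],[0,-0.055,-0.061,0,0,0],[0,0,0,0,0,0]]'
```

```text
t: 9.48
ee_pos: [0.6256, -0.1289, 0.1522]
eef_rot: [2.056, 2.374, 0.001]
contact_force: [3.3, 1.7, 3.6]
grip_width: 0.238
finger_force: 59.3
```

```bash
python3 -m handwheel '[[0,-0.061,-0.055,0,0,0],[0,-0.066,-0.049,0,0,0],[0,-0.070,-0.042,0,0,0],[0,-0.074,-0.035,0,0,0],[0,0,0,0,0,0]]'
```

```text
t: 10.1
ee_pos: [0.5853, -0.1346, 0.1789]
eef_rot: [2.056, 2.375, 0.001]
contact_force: [3.0, 3.3, 7.1]
grip_width: 0.234
finger_force: 59.6
```

```bash
python3 -m handwheel '[[0,-0.077,-0.028,0,0,0],[0,-0.079,-0.020,0,0,0],[0,-0.081,-0.012,0,0,0],[0,-0.082,-0.004,0,0,0],[0,0,0,0,0,0]]'; python3 -c "
from h import *
S=env.get_image('side');s=env.sense();print(s['ee_pos'],s['contact_force'],s['torque'])
cv2.imwrite('pics/c4.png',cv2.resize(S[60:260,205:405],None,fx=2.8,fy=2.8,interpolation=2))"
```

```text
t: 10.72
ee_pos: [0.537, -0.1414, 0.1881]
eef_rot: [-2.056, -2.374, 0.001]
contact_force: [-0.4, 3.2, 8.4]
grip_width: 0.237
finger_force: 59.9
[ 0.53734346 -0.14132827  0.18810061] [-0.59546619  2.63320811  9.79040605] [ 0.60546828  0.13895162 -0.00104916]
```

View pics/c4.png

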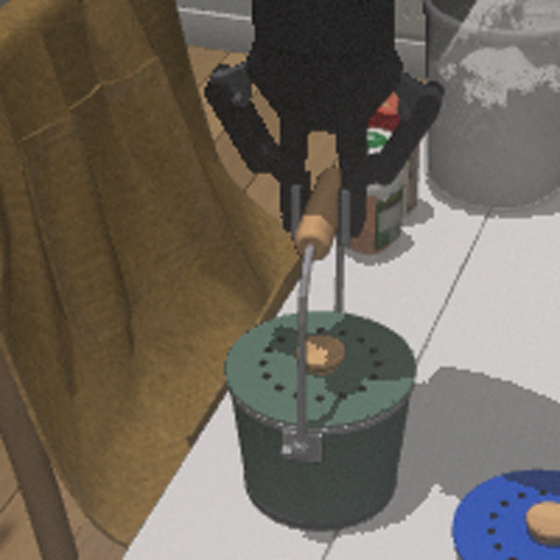

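The handle is upright, the lid is home all round and the pail stands. I lift straight up gently.

```bash
python3 -m handwheel '[[0,0,-0.01,0,0,0],[0,0,-0.01,0,0,0],[0,0,-0.01,0,0,0],[0,0,-0.015,0,0,0],[0,0,-0.02,0,0,0],[0,0,-0.03,0,0,0],[0,0,-0.03,0,0,0],[0,0,0,0,0,0]]' 10 90; python3 -m handwheel '[[0,0,-0.02,0,0,0],[0,0,-0.04,0,0,0],[0,0,-0.05,0,0,0],[0,0,-0.05,0,0,0],[0,0,-0.05,0,0,0],[0,0,-0.03,0,0,0],[0,0,-0.02,0,0,0],[0,0,0,0,0,0]]'
```

```text
t: 11.78
ee_pos: [0.5386, -0.1415, 0.2071]
eef_rot: [2.056, 2.375, 0.0]
contact_force: [-0.9, 0.3, -7.8]
grip_width: 0.232
finger_force: 88.2
t: 12.78
ee_pos: [0.5384, -0.1415, 0.2457]
eef_rot: [2.056, 2.375, -0.0]
contact_force: [0.0, 0.5, -8.4]
grip_width: 0.226
finger_force: 88.2
```

```bash
python3 -m handwheel '[[0,0,-0.02,0,0,0],[0,0,-0.04,0,0,0],[0,0,-0.06,0,0,0],[0,0,-0.06,0,0,0],[0,0,-0.06,0,0,0],[0,0,-0.04,0,0,0],[0,0,-0.02,0,0,0],[0,0,0,0,0,0]]'; python3 -m handwheel '[[0,0,0,0,0,0],[0,0,0,0,0,0],[0,0,0,0,0,0],[0,0,0,0,0,0],[0,0,0,0,0,0],[0,0,0,0,0,0],[0,0,0,0,0,0],[0,0,0,0,0,0]]'; python3 -c "
from h import *
S=env.get_image('side')
cv2.imwrite('pics/c5.png',cv2.resize(S[0:270,180:440],None,fx=2.2,fy=2.2,interpolation=2))"
```

```text
t: 13.78
ee_pos: [0.5384, -0.1415, 0.2907]
eef_rot: [2.056, 2.375, -0.0]
contact_force: [0.3, 0.1, -8.7]
grip_width: 0.23
finger_force: 88.2
t: 14.78
ee_pos: [0.5383, -0.1414, 0.2906]
eef_rot: [-2.056, -2.375, 0.0]
contact_force: [0.2, -0.4, -8.2]
grip_width: 0.225
finger_force: 88.3
```

View pics/c5.png

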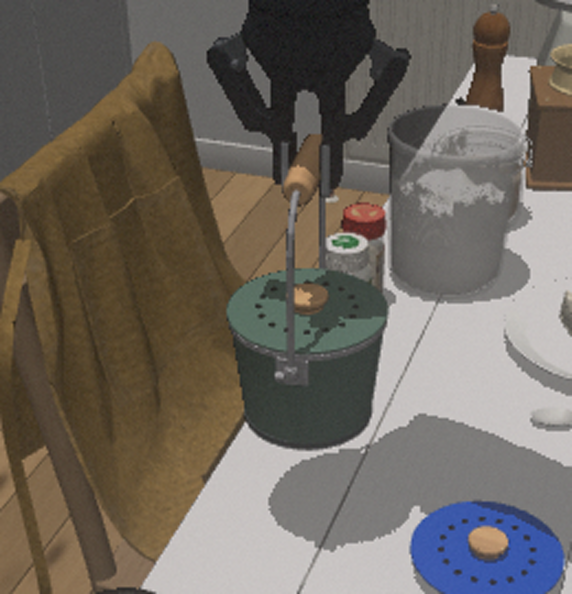

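The caddy hangs level and steady about 10 cm up, with its shadow detached on the table, the lid seated and everything else where it was. I hand in.

```bash
python3 -c "
from cell import env
print(env.sign_off())"
```

```text
the job is handed in; nothing more can be done
None
```

The job is handed in: the lid clicked home, the handle was swung upright, and the caddy is held level by its wooden grip about 10 cm above the table, at 14.8 s on the robot's clock; no verdict was returned.

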